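Hold the guard of a UV viewing box open with the interlock plug out

TASK

The lamp of the UV viewing box on the bench must be dead before the box is opened: with the amber guard still shut, pull the black interlock plug straight up out of its socket and put it in the shallow steel tray, without dropping it from a height. Then lift the hinged guard, which falls shut by itself, and hold it still, open at 50 degrees from its closed position, so that a colleague could reach the dishes; the program finishes while the robot is still holding the guard there. Do not disturb the dishes, the torch or the phone.

Things in the scene. Friction and masses are not known exactly. Their poses are not given: they have to be found in the camera images.
- unit: White UV viewing box, fixed, 180 (x) by 290 (y) by 90 mm high. Origin: centre of its underside; x points from its front (the guard's tab side) to the hinge side, y to its left, z up; turned up to 0.3 rad. Left part, y -55 to 145 mm: open well under the guard, rims at z = 90 mm, dishes on a stage at z = 60 mm. Right part, y -145 to -55 mm: flat deck at z = 90 mm with the plug's socket.
- plug: Black interlock plug, loose, 45 g, z along its axis, upright when plugged in. Origin at the underside of its flange (26 mm across, 4 mm thick), which then rests on the deck. Above: a grip block 20 mm (x) by 34 mm (y), from z = 4 to 40 mm. Below: a round steel pin, 12 mm diameter, down to z = -24 mm, with a ring groove for the socket's sprung balls. Stood on its pin it may topple.
- socket (a point): Mouth of the plug's socket in the deck, at (-35, -100, 90) mm in the box's frame, with the box's axes: a 14 mm square hole 30 mm deep. Two sprung balls inside snap into the plug's groove: pulling the plug straight up takes some 5 to 15 N over the first 8 mm, then it slides freely and is clear of the deck after 24 mm.
- tray: Shallow open steel tray, fixed to the bench, 150 (x) by 130 (y) by 16 mm high, walls and floor 3 mm (inside 144 by 124 mm). Origin at the centre of its underside. It stands to the left or to the right of the viewing box, turned up to 0.3 rad.
- guard (a joint): Opening angle of the guard (rad) about the hinge line along the box's y: 0 shut (level), growing as its front edge rises, stop at 1.40; 50 degrees is 0.873. Let go, it falls shut. The guard is a grey frame 12 mm thick with an amber pane, 180 mm from hinge to front edge, 200 mm along y, about 0.45 kg; some 2 to 3 N at the tab lift it.
- hinge (a point): Fixed point on the guard's hinge line, half way along it, 96 mm above the bench; its axes are those of the viewing box.
- tab (a point): Point in the guard's grey front tab, 214 mm from the hinge line, at half the tab's width and thickness. The tab is 30 mm wide (y), 12 mm thick (z) and sticks out 52 mm ahead of the guard's front edge and the box's front face (this point: 34 mm ahead), with free space below it down to the bench (90 mm). Axes turn with the guard: shut, they are the viewing box's.
- dish_a: Petri dish with pale content, 60 mm diameter, 15 mm high, loose on the stage in the well. Origin at the centre of its underside. Not to be moved.
- dish_b: Petri dish with reddish-brown content, 60 mm diameter, 15 mm high, loose on the stage in the well. Origin at the centre of its underside. Not to be moved.
- torch: Grey metal torch standing upright on its head on the bench, 42 mm diameter at the foot, 115 mm high, on the side of the viewing box where the tray is not. Origin at the centre of its underside. Not to be moved.
- phone: White phone with a dark blank screen lying on the bench, 72 (x) by 148 (y) by 9 mm, left of and behind the viewing box. Origin at the centre of its underside. Not to be moved.
Mind the look-alikes: they are no part of the job. There is more than one size of the plug; the one meant has the size given above.

How it is judged:
On the way, in this order (a step that is already met when the one before it is completed fails the run):
1. the plug is pulled clear of its socket with the guard shut (height (world z) of plug above 0.116 m and value of joint guard below 0.05 rad), for 0.1 s.
2. the plug lies in the tray, let go, and the guard is still shut (x of plug in the frame of tray between -0.07 and 0.07 m and y of plug in the frame of tray between -0.06 and 0.06 m and height (world z) of plug below 0.045 m and contact force between plug and tray above 0.05 N and linear speed of plug below 0.05 m/s and contact force between each of the arm, the fingers and plug below 0.05 N and value of joint guard below 0.05 rad), for 0.2 s.
3. the robot holds the guard open at 50 degrees, still (value of joint guard between 0.768 and 0.977 rad and velocity of joint guard between -0.06 and 0.06 rad/s and contact force between any of the fingers, the arm and guard above 0.4 N), for 0.5 s.
At the end, for the whole second after the job is handed in: The robot holds the guard still at 50 degrees (44 to 56, under 0.06 rad/s) and in contact with it (over 0.4 N), through the last second; the plug lies still inside the tray, untouched by the robot; dishes, torch and phone are where they were (all of step 3 and x of plug in the frame of tray between -0.07 and 0.07 m and y of plug in the frame of tray between -0.06 and 0.06 m and height (world z) of plug below 0.045 m and contact force between plug and tray above 0.05 N and linear speed of plug below 0.05 m/s and contact force between each of the arm, the fingers and plug below 0.05 N); the arm keeps its last pose, push and grip.
It fails at once if the guard is lifted while the plug is still in its socket (value of joint guard above 0.08 rad and distance between plug and socket below 0.025 m).
It fails at once if the plug is dropped from a height (falls faster than 1 m/s out of the fingers) (linear speed of plug above 1 m/s and contact force between the fingers and plug below 0.05 N).
It fails at once if a dish is moved by more than 15 mm (distance of any of dish_a, dish_b from where it was at the start of the episode above 0.015 m).
It fails at once if the torch or the phone is moved by more than 30 mm or the torch knocked over (distance of any of torch, phone from where it was at the start of the episode above 0.03 m or angle between torch's own z axis and vertical above 0.5 rad).
It also fails if it takes over 64 s, if anything falls off the work surface, if the arm or the gripper's body presses on something with over 40 N, if the wrist force passes 120 N, or if a joint passes its speed limit or range.

ROBOT

A 6-joint arm with a two-finger parallel gripper is mounted at the origin on the work surface. World frame = base frame: x ahead of the robot, y to its left, z up, the work surface at z = 0. Lengths are in m, angles in rad, forces in N, time in s.
With the tool pointing down it reaches from about 0.375 to 0.825 m from the base axis. Payload 5.5 kg.
Tool frame: the origin (TCP) lies midway between the tips of the shut fingers; the grasp point (between the pads) lies 19 mm behind it (grip_depth is the distance from the TCP to the grasp point, in m); z points along the fingers, y is the direction in which the jaws open and shut (so a half turn about z gives the same grasp; the last joint's range is limited). The gripper opens to 85 mm and grips with 20 to 120 N. Pads are 22 mm wide; open, the fingers measure 114 mm over their backs; the gripper's body (76 mm by 85 mm) begins 54 mm behind the grasp point. The pads swing forward as they close: fully open they stand 13 mm farther back than shut.
Start: joints at [-1.321, 0.314, -0.047, 1.21, 0, 1.571], TCP at [0.148, -0.581, 0.231] pointing down, gripper open.
Joint ranges: [-2.67, 2.67], [-0.69, 1.73], [-1.03, 1.25], [-2.08, 2.16], [-1.42, 1.45], [-3.14, 3.14]. Speed limits (rad/s): [2.39, 2.39, 3.01, 3.14, 3.14, 3.14].

INTERFACE

Orientations are given as [roll, pitch, yaw] about the fixed x, y, z axes, in that order (R = Rz(yaw) Ry(pitch) Rx(roll)).
In Python, from bench import get_obs, get_image, camera_params, sign_off, grip_depth gives the robot as it stands.
- The arm moves only by the tool jog_arm, never from a script. Its argument "moves" is a list of rows, each an object of numbers: "x", "y", "z": the shift along the world's x, y, z in mm; "ax", "ay", "az": the turn, a rotation vector about the world's x, y, z in units of 8 degrees (1.0 is 8 degrees); "fingers": the finger opening in mm, from 0 to 85.4. A call has 1 to 5 rows; each row is the pose to reach, as a shift and turn from the pose commanded when the call began; what a row does not reach only later rows make up. A row lasts 1/8 s, in which the tool goes at most 62.5 mm and 10.7 degrees, less where a joint would pass 70% of its speed; a pose out of reach is approached as far as the arm can. A call with a gripper value outside its range is refused whole. The fingers move at their own pace and stop on an object; "squeeze" is the grip in N (left out, the last holds). Time passes only in rows, so rows that repeat a pose let the fingers close. It gives the time, the measured TCP pose, the force and the opening at its end, in the units of the state.
- get_obs(): the state, without advancing time (a new reading comes with each control period).
- get_image(name): name is "scene" or "top"; returns (picture, depth): 384x512x3 uint8, blue, green, red; 384x512 float32, m along the optical axis (not along the pixel's ray), 0 where there is no reading.
- camera_params(name): a dict with "camera_matrix" (3x3 intrinsics, pixels), "pose" (4x4, takes a point from camera to world coordinates). Camera axes: x right, y up, looking along -z (the intrinsics and any distortion apply to the point x, -y, -z); pixel columns grow to the right and rows downward; lengths in m; the calibration is good to about 2 mm. A picture is of the moment at which its call begins. camera_params takes no time and is no camera call.
- sign_off(): hands the job in, once; it reports no verdict.
The state is a dict: "t": time; "joints": joint angles; "joint_vel": joint speeds; "joint_torque": joint torques, N m; "eef_pos": TCP position; "tcp_rot": TCP orientation; "force": force on the tool from outside, world axes, zero at the start; "wrist_torque": the same for the moment, N m; "opening": opening from 0.0 (shut) to 1.0 (fully open).
Only numpy, scipy, OpenCV 4.12 (cv2) and the standard library are available. Lean on these libraries where they do the work, as an engineer would, in place of code of your own. Each camera call takes 0.05 s, during which the arm holds its last target.

## Working session

There is one attempt and no reset: what is moved stays moved. The work goes in short steps, Python scripts to look and compute and a tool call to move; the robot and the scene stay as the last step left them, time stands still between calls to the robot, and variables do not carry over. Pictures are saved under pics/ and viewed, and the job is handed in when it is done.

Besides the shell and the picture viewer there is one more tool, called after "Emit:" as a command line: name --argument value ..., lists and objects as JSON in quotes. jog_arm: Moves the arm, as the interface text tells. Its arguments: {"type":"object","properties":{"moves":{"type":"array"},"squeeze":{"type":"number"}},"required":["moves"]}

```bash
ls; mkdir -p pics; python3 - <<'E'
from bench import *
import cv2,numpy as np
print(get_obs(),grip_depth)
for n in("scene","top"):
    im,d=get_image(n); cv2.imwrite(f"pics/{n}0.png",im); np.save(f"{n}0.npy",d); p=camera_params(n); print(n,np.round(p["camera_matrix"],1),np.round(p["pose"],3),[k for k in p])
E
```

```text
pics
{'t': 0.0, 'joints': array([-1.32097805e+00,  3.14216178e-01, -4.80696470e-02,  1.21021422e+00,
        1.20992827e-05,  1.57079645e+00]), 'joint_vel': array([-2.89107078e-04, -2.16188485e-04, -4.81080792e-04,  7.24025438e-04,
       -1.19611175e-03, -8.11924719e-05]), 'joint_torque': array([ 1.73261974e-04, -5.39584494e+01,  3.39755058e+01,  1.89015461e-02,
       -5.49199594e-04, -4.56086838e-06]), 'eef_pos': array([ 0.1481971 , -0.580811  ,  0.23044461]), 'tcp_rot': array([-3.13988894e+00, -1.20990611e-05,  2.49818132e-01]), 'force': array([ 0.21390539, -0.50965831, -0.26240009]), 'wrist_torque': array([0.04094263, 0.03052373, 0.01705393]), 'opening': 0.9977382305596778} 0.0187
scene [[354.6   0.  253.7]
 [  0.  354.6 184.4]
 [  0.    0.    1. ]] [[-0.262 -0.821  0.508  0.989]
 [ 0.965 -0.223  0.137  0.127]
 [ 0.001  0.526  0.851  0.831]
 [ 0.     0.     0.     1.   ]] ['camera_matrix', 'pose']
top [[441.7   0.  255.4]
 [  0.  441.7 191.1]
 [  0.    0.    1. ]] [[ 0.007  0.985 -0.17   0.377]
 [-1.     0.002 -0.03  -0.011]
 [-0.029  0.17   0.985  1.202]
 [ 0.     0.     0.     1.   ]] ['camera_matrix', 'pose']
```

View pics/scene0.png

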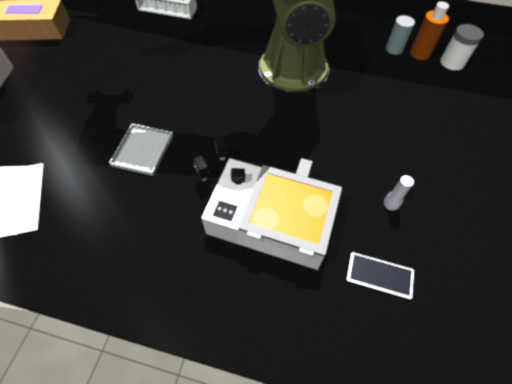

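View pics/top0.png

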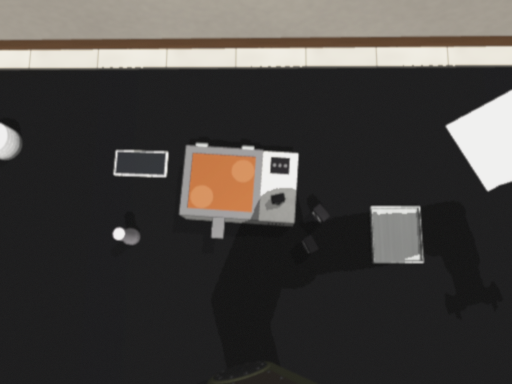

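The scene view shows the box with the plug at (238,175) and the guard tab at (305,168). The top view shows the plug at (279,199), the tab at (218,228), the tray at (397,235), and two decoy plugs on the bench at about (320,213) and (310,244). I'll zoom in for the corners.

```bash
cat > h.py <<'E'
from bench import *
import cv2,numpy as np
def ray(n,u,v):
    p=camera_params(n);K=p["camera_matrix"];T=p["pose"]
    d=np.array([(u-K[0,2])/K[0,0],-(v-K[1,2])/K[1,1],-1]);return T[:3,3],T[:3,:3]@d
def onz(n,u,v,z):
    o,d=ray(n,u,v);return o+d*(z-o[2])/d[2]
def proj(n,P):
    p=camera_params(n);K=p["camera_matrix"];T=p["pose"]
    c=T[:3,:3].T@(np.asarray(P)-T[:3,3]);return K[0,0]*c[0]/-c[2]+K[0,2],K[1,1]*-c[1]/-c[2]+K[1,2]
E
python3 - <<'E'
import cv2,numpy as np
a=cv2.imread("pics/top0.png");s=cv2.imread("pics/scene0.png")
g=lambda im:(255*(im/255.)**.5).astype('uint8')
cv2.imwrite("pics/t1.png",cv2.resize(g(a[135:250,175:335]),None,fx=5,fy=5,interpolation=cv2.INTER_NEAREST))
cv2.imwrite("pics/s1.png",cv2.resize(g(s[115:275,105:345]),None,fx=3.3,fy=3.3,interpolation=cv2.INTER_NEAREST))
cv2.imwrite("pics/t2.png",cv2.resize(g(a[195:275,360:435]),None,fx=7,fy=7,interpolation=cv2.INTER_NEAREST))
E
```

```text
(no output)
```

View pics/t1.png

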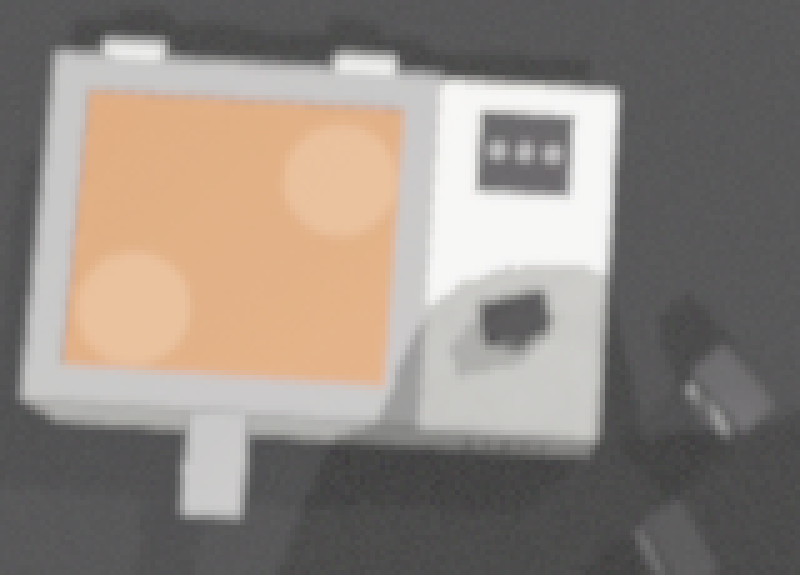

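View pics/s1.png

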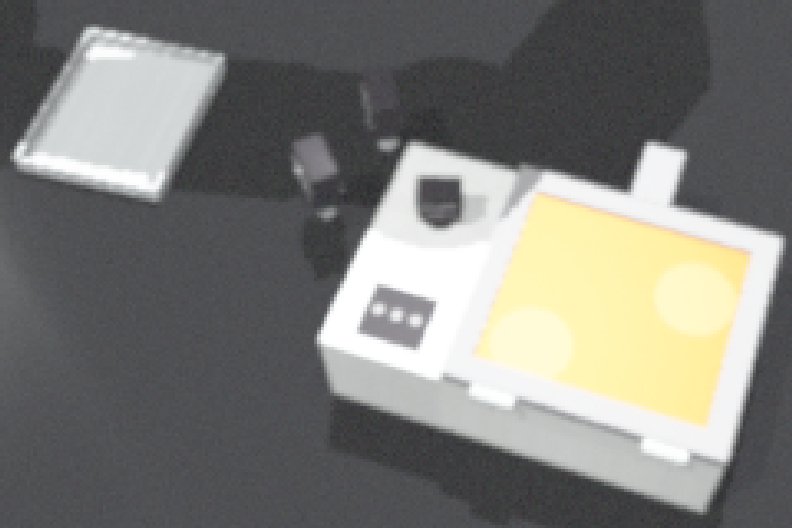

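View pics/t2.png

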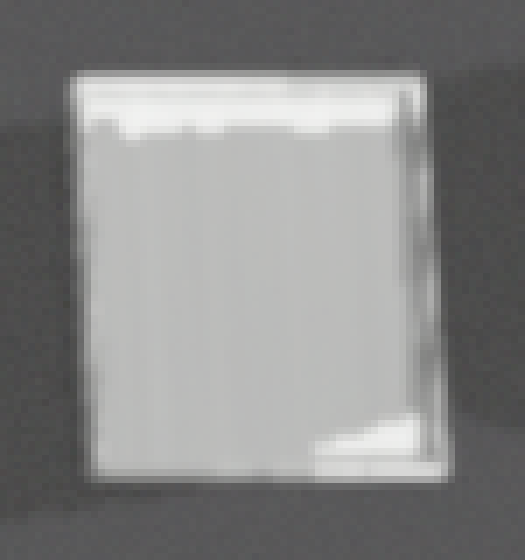

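```bash
python3 - <<'E'
from h import *
a=cv2.imread("pics/top0.png");s=cv2.imread("pics/scene0.png")
g=lambda im:(255*(im/255.)**.4).astype('uint8')
A=cv2.resize(g(a[185:211,258:298]),None,fx=10,fy=10,interpolation=cv2.INTER_CUBIC)
B=cv2.resize(g(s[160:192,220:260]),None,fx=10,fy=10,interpolation=cv2.INTER_CUBIC)
o=np.zeros((330,800,3),np.uint8);o[:260,:400]=A;o[:320,400:]=B;cv2.imwrite("pics/pl.png",o)
# box
t=lambda x,y,z:np.round(onz("top",175+x/5-.4,135+y/5-.4,z),4)
s_=lambda x,y,z:np.round(onz("scene",105+x/3.3-.35,115+y/3.3-.35,z),4)
print("deck RR",t(620,90,.09),"RF",t(600,442,.09),"guard RL rear",t(55,48,.102),"guard FL",t(20,402,.102))
print("scene deck RF",s_(408,143,.09),"RR",s_(320,342,.09), "guard FL",s_(784,238,.102),"RL",s_(725,458,.102))
print("tab",t(180,517,.102),t(243,520,.102),"sc",s_(648,143,.102),s_(686,150,.102))
T=lambda x,y,z=.016:np.round(onz("top",360+x/7-.4,195+y/7-.4,z),4)
q=[T(72,75),T(425,75),T(450,480),T(93,480)];print("tray",q,np.mean(q,0),[np.linalg.norm(q[i]-q[(i+1)%4]) for i in range(4)])
q=[s_(88,27,.016),s_(226,55,.016),s_(162,198,.016),s_(14,160,.016)];print("trayS",q,np.mean(q,0))
E
```

```text
deck RR [ 0.6704 -0.0886  0.09  ] RF [ 0.4878 -0.0769  0.09  ] guard RL rear [0.6898 0.2036 0.102 ] guard FL [0.5056 0.2151 0.102 ]
scene deck RF [ 0.487  -0.0764  0.09  ] RR [ 0.6678 -0.0846  0.09  ] guard FL [0.5047 0.217  0.102 ] RL [0.6831 0.2025 0.102 ]
tab [0.4483 0.1328 0.102 ] [0.447  0.1013 0.102 ] sc [0.4468 0.1047 0.102 ] [0.4457 0.134  0.102 ]
tray [array([ 0.5437, -0.2837,  0.016 ]), array([ 0.5441, -0.4179,  0.016 ]), array([ 0.391 , -0.4187,  0.016 ]), array([ 0.3901, -0.2859,  0.016 ])] [ 0.467225 -0.35155   0.016   ] [np.float64(0.13420059612386226), np.float64(0.15310209012289808), np.float64(0.13280304966377846), np.float64(0.15361575440038688)]
trayS [array([ 0.3886, -0.4188,  0.016 ]), array([ 0.3865, -0.2842,  0.016 ]), array([ 0.5444, -0.2775,  0.016 ]), array([ 0.5416, -0.4144,  0.016 ])] [ 0.465275 -0.348725  0.016   ]
```

View pics/pl.png

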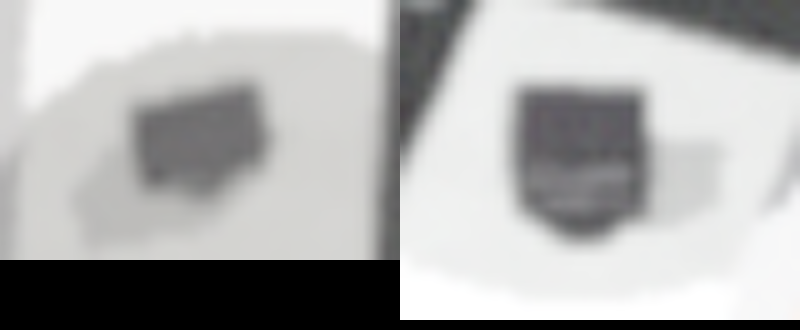

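```bash
python3 - <<'E'
from h import *
t=lambda x,y,z:np.round(onz("top",258+x/10-.45,185+y/10-.45,z),4)
s_=lambda x,y,z:np.round(onz("scene",220+(x-400)/10-.45,160+y/10-.45,z),4)
for z in(.13,):
  P=[t(133,108,z),t(256,83,z),t(268,138,z)];print(P,np.linalg.norm(P[0]-P[1]))
  Q=[s_(517,88,z),s_(645,90,z),s_(645,157,z),s_(520,157,z)];print(Q,np.linalg.norm(Q[0]-Q[1]),np.linalg.norm(Q[2]-Q[1]),np.mean(Q,0))
yaw=-.06;c=np.array([.587,.064]);R=np.array([[np.cos(yaw),-np.sin(yaw)],[np.sin(yaw),np.cos(yaw)]])
so=c+R@[-.035,-.1];print("socket",so)
# predicted corners with plug yaws
for py in(-.06,-.25,.1,.2,.3):
  r=np.array([[np.cos(py),-np.sin(py)],[np.sin(py),np.cos(py)]])
  for n,f in(("top",lambda u,v:((u-258+.45)*10,(v-185+.45)*10)),("scene",lambda u,v:((u-220+.45)*10+400,(v-160+.45)*10))):
    print(py,n,[tuple(np.round(f(*proj(n,[*(so+r@[a,b]),.13])))) for a,b in((.01,.017),(.01,-.017),(-.01,-.017),(-.01,.017))])
E
```

```text
[array([ 0.5517, -0.0168,  0.13  ]), array([ 0.558, -0.047,  0.13 ]), array([ 0.5443, -0.0499,  0.13  ])] 0.03085012155567626
[array([ 0.5414, -0.0494,  0.13  ]), array([ 0.5339, -0.0198,  0.13  ]), array([ 0.5523, -0.0145,  0.13  ]), array([ 0.56 , -0.043,  0.13 ])] 0.030535389304870493 0.019148106956041345 [ 0.5469   -0.031675  0.13    ]
socket [ 0.54606658 -0.03372131]
-0.06 top [(np.float64(135.0), np.float64(86.0)), (np.float64(273.0), np.float64(95.0)), (np.float64(269.0), np.float64(175.0)), (np.float64(130.0), np.float64(167.0))]
-0.06 scene [(np.float64(628.0), np.float64(171.0)), (np.float64(493.0), np.float64(132.0)), (np.float64(522.0), np.float64(66.0)), (np.float64(656.0), np.float64(104.0))]
-0.25 top [(np.float64(145.0), np.float64(75.0)), (np.float64(279.0), np.float64(109.0)), (np.float64(259.0), np.float64(187.0)), (np.float64(125.0), np.float64(153.0))]
-0.25 scene [(np.float64(615.0), np.float64(178.0)), (np.float64(491.0), np.float64(119.0)), (np.float64(535.0), np.float64(59.0)), (np.float64(657.0), np.float64(117.0))]
0.1 top [(np.float64(129.0), np.float64(97
[... 267 characters left out ...]
652.0), np.float64(93.0))]
0.2 top [(np.float64(126.0), np.float64(105.0)), (np.float64(262.0), np.float64(78.0)), (np.float64(278.0), np.float64(157.0)), (np.float64(142.0), np.float64(184.0))]
0.2 scene [(np.float64(642.0), np.float64(157.0)), (np.float64(499.0), np.float64(149.0)), (np.float64(507.0), np.float64(80.0)), (np.float64(649.0), np.float64(87.0))]
0.3 top [(np.float64(124.0), np.float64(112.0)), (np.float64(256.0), np.float64(72.0)), (np.float64(280.0), np.float64(149.0)), (np.float64(148.0), np.float64(189.0))]
0.3 scene [(np.float64(647.0), np.float64(151.0)), (np.float64(503.0), np.float64(155.0)), (np.float64(503.0), np.float64(85.0)), (np.float64(645.0), np.float64(81.0))]
```

Both views agree:
- **Box:** centre (0.587, 0.064), yaw about -0.06.
- **Socket:** predicted at (0.546, -0.034). The plug is seen at (0.546, -0.033) with yaw about 0.23.
- **Tray:** centre (0.466, -0.350), yaw about 0.

I'll move above the plug with the jaws along its 20 mm side.

Emit:
jog_arm --moves '[{"x":36,"y":49,"az":1.3},{"x":72,"y":98,"az":2.6},{"x":108,"y":147,"az":3.9},{"x":144,"y":196,"az":5.2},{"x":180,"y":245,"az":6.5}]'

```text
invalid input
```

Emit:
jog_arm --moves '[{"x":36,"y":50,"az":1.0},{"x":72,"y":100,"az":2.0},{"x":108,"y":150,"az":3.0},{"x":144,"y":200,"az":4.0},{"x":180,"y":250,"az":4.6}]'

```text
invalid input
```

Emit:
jog_arm --moves '[{"x":38,"y":53,"z":0},{"x":38,"y":53,"z":0},{"x":38,"y":53,"z":0}]'

```text
invalid input
```

Emit:
jog_arm --moves '[{"x":36,"y":49,"z":0,"ax":0,"ay":0,"az":1.3,"fingers":85},{"x":72,"y":98,"z":0,"ax":0,"ay":0,"az":2.6,"fingers":85},{"x":108,"y":147,"z":0,"ax":0,"ay":0,"az":3.9,"fingers":85},{"x":144,"y":196,"z":0,"ax":0,"ay":0,"az":5.2,"fingers":85},{"x":180,"y":245,"z":0,"ax":0,"ay":0,"az":6.5,"fingers":85}]'

```text
t: 0.72
eef_pos: [0.329, -0.3346, 0.2311]
tcp_rot: [-3.142, -0.0, 1.163]
force: [0.5, 0.3, 0.4]
opening: 0.995
```

Emit:
jog_arm --moves '[{"x":36,"y":50,"z":0,"ax":0,"ay":0,"az":1.0,"fingers":85},{"x":72,"y":100,"z":0,"ax":0,"ay":0,"az":2.0,"fingers":85},{"x":108,"y":150,"z":0,"ax":0,"ay":0,"az":3.0,"fingers":85},{"x":144,"y":200,"z":0,"ax":0,"ay":0,"az":4.0,"fingers":85},{"x":180,"y":250,"z":0,"ax":0,"ay":0,"az":4.6,"fingers":85}]'

```text
t: 1.35
eef_pos: [0.509, -0.0845, 0.2311]
tcp_rot: [-3.141, 0.0, 1.803]
force: [1.3, -0.7, 0.5]
opening: 0.993
```

Emit:
jog_arm --moves '[{"x":38,"y":53,"z":0,"ax":0,"ay":0,"az":0,"fingers":85},{"x":38,"y":53,"z":-40,"ax":0,"ay":0,"az":0,"fingers":85},{"x":38,"y":53,"z":-60,"ax":0,"ay":0,"az":0,"fingers":60},{"x":38,"y":53,"z":-60,"ax":0,"ay":0,"az":0,"fingers":60}]'

```text
t: 1.85
eef_pos: [0.5446, -0.033, 0.1693]
tcp_rot: [-3.137, -0.001, 1.8]
force: [-0.1, 0.6, 0.3]
opening: 0.705
```

```bash
python3 - <<'E'
from h import *
o=get_obs();print(o["eef_pos"],o["tcp_rot"],o["joints"])
for n in("scene","top"):
    im,d=get_image(n); cv2.imwrite(f"pics/{n}2.png",im)
a=cv2.imread("pics/scene2.png")[110:230,190:310];b=cv2.imread("pics/top2.png")[150:250,220:320]
g=lambda im:(255*(im/255.)**.5).astype('uint8')
o=np.zeros((480,800,3),np.uint8);o[:400,:400]=g(cv2.resize(a,(400,400),interpolation=2));o[:400,400:]=g(cv2.resize(b,(400,400),interpolation=2));cv2.imwrite("pics/c2.png",o)
E
```

```text
[ 0.54459321 -0.03299745  0.16929913] [-3.13735046e+00 -1.21193049e-03  1.80020386e+00] [-6.04859221e-02  2.48828162e-01 -2.77660206e-01  1.04871957e+00
 -5.12764312e-05  1.28090041e+00]
```

View pics/c2.png

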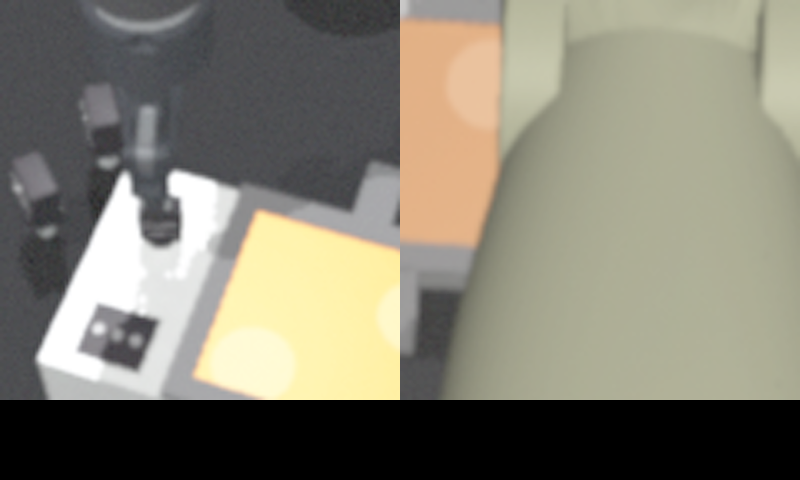

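Over the plug: the fingers straddle it at about (160,215) in the left crop, in line with it. Now I'll descend and grip.

Emit:
jog_arm --moves '[{"x":1,"y":0,"z":-35,"ax":0,"ay":0,"az":0,"fingers":60},{"x":1,"y":0,"z":-60,"ax":0,"ay":0,"az":0,"fingers":60},{"x":1,"y":0,"z":-71,"ax":0,"ay":0,"az":0,"fingers":60},{"x":1,"y":0,"z":-71,"ax":0,"ay":0,"az":0,"fingers":60}]'

```text
t: 2.45
eef_pos: [0.5475, -0.0336, 0.1007]
tcp_rot: [3.141, -0.0, 1.799]
force: [-0.1, -0.3, 1.1]
opening: 0.704
```

Emit:
jog_arm --moves '[{"x":0,"y":0,"z":0,"ax":0,"ay":0,"az":0,"fingers":5},{"x":0,"y":0,"z":0,"ax":0,"ay":0,"az":0,"fingers":5},{"x":0,"y":0,"z":0,"ax":0,"ay":0,"az":0,"fingers":5},{"x":0,"y":0,"z":0,"ax":0,"ay":0,"az":0,"fingers":5},{"x":0,"y":0,"z":0,"ax":0,"ay":0,"az":0,"fingers":5}]' --squeeze 60

```text
t: 3.08
eef_pos: [0.548, -0.0335, 0.1014]
tcp_rot: [3.14, 0.001, 1.8]
force: [-1.8, -0.3, 5.9]
opening: 0.226
```

The opening is about 19 mm, which matches the 20 mm block. Pulling straight up.

Emit:
jog_arm --moves '[{"x":0,"y":0,"z":4,"ax":0,"ay":0,"az":0,"fingers":5},{"x":0,"y":0,"z":8,"ax":0,"ay":0,"az":0,"fingers":5},{"x":0,"y":0,"z":13,"ax":0,"ay":0,"az":0,"fingers":5},{"x":0,"y":0,"z":20,"ax":0,"ay":0,"az":0,"fingers":5},{"x":0,"y":0,"z":30,"ax":0,"ay":0,"az":0,"fingers":5}]'

```text
t: 3.7
eef_pos: [0.5473, -0.0334, 0.131]
tcp_rot: [-3.142, 0.0, 1.8]
force: [-0.4, 0.2, -0.7]
opening: 0.226
```

Emit:
jog_arm --moves '[{"x":0,"y":0,"z":20,"ax":0,"ay":0,"az":0,"fingers":5},{"x":0,"y":0,"z":40,"ax":0,"ay":0,"az":0,"fingers":5},{"x":0,"y":0,"z":55,"ax":0,"ay":0,"az":0,"fingers":5},{"x":0,"y":0,"z":55,"ax":0,"ay":0,"az":0,"fingers":5},{"x":0,"y":0,"z":55,"ax":0,"ay":0,"az":0,"fingers":5}]'

```text
t: 4.32
eef_pos: [0.547, -0.0334, 0.1848]
tcp_rot: [-3.141, -0.0, 1.8]
force: [-0.6, 0.1, -1.0]
opening: 0.226
```

```bash
python3 - <<'E'
from h import *
for n in("scene","top"):
    im,d=get_image(n); cv2.imwrite(f"pics/{n}3.png",im)
a=cv2.imread("pics/scene3.png")[90:240,190:340]
g=lambda im:(255*(im/255.)**.5).astype('uint8')
cv2.imwrite("pics/c3.png",g(cv2.resize(a,(600,600),interpolation=2)))
E
```

```text
(no output)
```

View pics/c3.png

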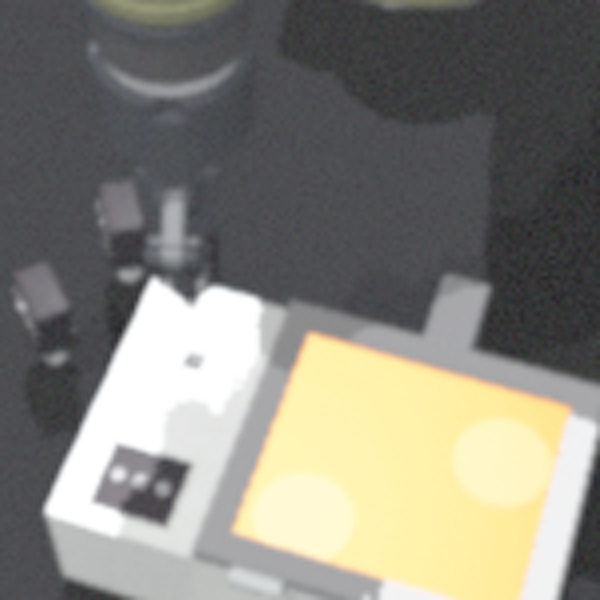

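The socket hole is now visible empty at (195,360) in the crop, and the plug is in the fingers. Carrying it to the tray.

Emit:
jog_arm --moves '[{"x":-12,"y":-55,"z":0,"ax":0,"ay":0,"az":1.0,"fingers":5},{"x":-24,"y":-110,"z":0,"ax":0,"ay":0,"az":2.0,"fingers":5},{"x":-36,"y":-165,"z":0,"ax":0,"ay":0,"az":3.0,"fingers":5},{"x":-48,"y":-220,"z":0,"ax":0,"ay":0,"az":4.0,"fingers":5},{"x":-62,"y":-275,"z":0,"ax":0,"ay":0,"az":5.0,"fingers":5}]'

```text
t: 5.05
eef_pos: [0.4844, -0.3099, 0.1845]
tcp_rot: [3.142, -0.001, 2.502]
force: [-0.0, -0.8, 0.1]
opening: 0.223
```

Emit:
jog_arm --moves '[{"x":-13,"y":-46,"z":0,"ax":-0.6,"ay":-0.8,"az":0,"fingers":5},{"x":-13,"y":-46,"z":-10,"ax":-1.2,"ay":-1.6,"az":0,"fingers":5},{"x":-13,"y":-46,"z":-20,"ax":-1.8,"ay":-2.4,"az":0,"fingers":5},{"x":-13,"y":-46,"z":-30,"ax":-2.4,"ay":-3.2,"az":0,"fingers":5},{"x":-13,"y":-46,"z":-40,"ax":-3.0,"ay":-4.0,"az":0,"fingers":5}]'

```text
t: 5.68
eef_pos: [0.4716, -0.354, 0.1453]
tcp_rot: [3.141, 0.703, 2.497]
force: [1.0, -0.8, -1.4]
opening: 0.223
```

Emit:
jog_arm --moves '[{"x":0,"y":0,"z":-25,"ax":-0.4,"ay":-0.5,"az":0,"fingers":5},{"x":0,"y":0,"z":-50,"ax":-0.4,"ay":-0.5,"az":0,"fingers":5},{"x":0,"y":0,"z":-60,"ax":-0.4,"ay":-0.5,"az":0,"fingers":5},{"x":0,"y":0,"z":-60,"ax":-0.4,"ay":-0.5,"az":0,"fingers":5}]'

```text
t: 6.18
eef_pos: [0.497, -0.3727, 0.0999]
tcp_rot: [-3.138, 0.741, 2.5]
force: [0.3, -0.3, -1.4]
opening: 0.222
```

```bash
python3 - <<'E'
from h import *
o=get_obs();print(o["eef_pos"],o["tcp_rot"],o["joints"],o["force"])
for n in("scene","top"):
    im,d=get_image(n); cv2.imwrite(f"pics/{n}4.png",im)
a=cv2.imread("pics/scene4.png")[60:210,70:220];b=cv2.imread("pics/top4.png")[170:290,330:450]
g=lambda im:(255*(im/255.)**.5).astype('uint8')
o=np.zeros((400,800,3),np.uint8);o[:400,:400]=g(cv2.resize(a,(400,400),interpolation=2));o[:400,400:]=g(cv2.resize(b,(400,400),interpolation=2));cv2.imwrite("pics/c4.png",o)
E
```

```text
[ 0.49697291 -0.3727468   0.09992029] [-3.13806777  0.74099538  2.5001231 ] [-6.41744432e-01  8.46513366e-02 -1.02528624e+00 -2.80137326e-01
 -3.33934179e-03 -2.02802171e-04] [ 0.28429992 -0.27679639 -1.43863096]
```

View pics/c4.png

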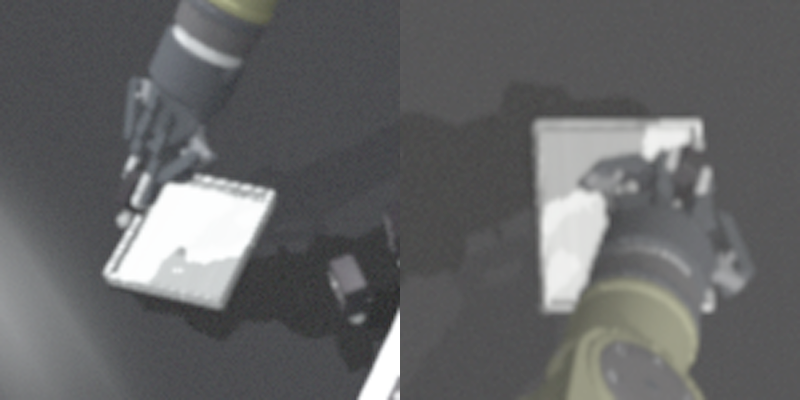

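Joint 3 reached its range limit with the outward tilt, so the tool stopped at z 0.100. The fingers still hold the plug over the tray. I'll tilt inward instead.

Emit:
jog_arm --moves '[{"x":0,"y":0,"z":20,"ax":0.75,"ay":1.0,"az":0,"fingers":5},{"x":0,"y":0,"z":40,"ax":1.5,"ay":2.0,"az":0,"fingers":5},{"x":0,"y":0,"z":50,"ax":2.25,"ay":3.0,"az":0,"fingers":5},{"x":0,"y":0,"z":50,"ax":3.0,"ay":4.0,"az":0,"fingers":5},{"x":0,"y":0,"z":50,"ax":3.4,"ay":4.5,"az":0,"fingers":5}]'

```text
t: 6.9
eef_pos: [0.4986, -0.3739, 0.1554]
tcp_rot: [3.141, -0.018, 2.499]
force: [0.6, -0.8, -0.1]
opening: 0.222
```

Emit:
jog_arm --moves '[{"x":0,"y":0,"z":0,"ax":0.75,"ay":1.0,"az":0,"fingers":5},{"x":0,"y":0,"z":0,"ax":1.5,"ay":2.0,"az":0,"fingers":5},{"x":0,"y":0,"z":0,"ax":2.25,"ay":3.0,"az":0,"fingers":5},{"x":0,"y":0,"z":0,"ax":3.0,"ay":4.0,"az":0,"fingers":5},{"x":0,"y":0,"z":0,"ax":3.0,"ay":4.0,"az":0,"fingers":5}]'

```text
t: 7.52
eef_pos: [0.4977, -0.3733, 0.149]
tcp_rot: [3.141, -0.721, 2.499]
force: [0.5, 0.4, -1.4]
opening: 0.23
```

```bash
python3 - <<'E'
from h import *
o=get_obs();print(o["eef_pos"],o["tcp_rot"],o["joints"],o["force"])
E
```

```text
[ 0.49769251 -0.37330032  0.1490332 ] [ 3.14096585 -0.72126762  2.4989746 ] [-6.43547744e-01  1.17604987e+00  1.03519416e+00  2.15120846e+00
  1.28867480e-05 -6.98172000e-04] [ 0.46815993  0.40445859 -1.40625099]
```

```bash
cat >> h.py <<'E'
D=[((.314216,-.04807,1.210214),.5994,.23044),((.248828,-.27766,1.04872),.54559,.1693),((.08465,-1.025286,-.280137),.62121,.09992),((1.17605,1.035194,2.151208),.62213,.14903)]
A=[];b=[]
for (j2,j3,j4),r,z in D:
    be=j2-j3;ga=be+j4
    A+=[[np.sin(j2),np.cos(be),np.cos(ga),0],[np.cos(j2),-np.sin(be),-np.sin(ga),1]];b+=[r,z]
L,res,_,_=np.linalg.lstsq(np.array(A),np.array(b),rcond=None)
lo=[-.69,-1.03,-2.08];hi=[1.73,1.25,2.16]
def ik(r,z,ga):
    L1,L2,Lt,h=L
    x=r-Lt*np.cos(ga);y=z-h+Lt*np.sin(ga)
    d=np.hypot(x,y);
    if d>L1+L2: return None
    # elbow up
    a=np.arctan2(x,y);i=np.arccos((L1**2+d*d-L2**2)/(2*L1*d));j2=a-i
    ex,ey=x-L1*np.sin(j2),y-L1*np.cos(j2);be=np.arctan2(-ey,ex)
    q=np.array([j2,j2-be,ga-be]);return q,bool((q>lo).all() and (q<hi).all())
E
python3 - <<'E'
from h import *
print(L,np.array(A)@L-b)
for dd in(30,20,0,-10,-15,-20,-25,-30,-35,-40): print(dd,ik(.59,.036,np.pi/2-np.radians(dd)))
E
```

```text
[0.52681254 0.48314056 0.52081515 0.41028167] [ 0.01431462 -0.01118464 -0.00043817 -0.01201894 -0.01024409  0.01829808
 -0.00139041  0.0049055 ]
30 (array([ 0.23224279, -0.89270667, -0.07775191]), True)
20 (array([ 0.25540689, -0.70032555,  0.26599804]), True)
0 (array([ 0.45869176, -0.28144263,  0.83066194]), True)
-10 (array([ 0.60190174, -0.05649563,  1.08693188]), True)
-15 (array([0.68063968, 0.06085761, 1.21281365]), True)
-20 (array([0.76379329, 0.18236689, 1.33843578]), True)
-25 (array([0.85146895, 0.30913008, 1.46478977]), True)
-30 (array([0.94414342, 0.44283415, 1.59308583]), True)
-35 (array([1.04287133, 0.5862338 , 1.72502404]), True)
-40 (array([1.14982007, 0.74430093, 1.86340889]), True)
```

```bash
cat > k.py <<'E'
from h import *
from scipy.optimize import least_squares,fsolve
A=[];b=[]
for (j2,j3,j4),r,z in D:
    be=j2-j3;ga=be+j4
    A+=[[np.sin(j2),np.cos(be),np.cos(ga),0,np.sin(be)],[np.cos(j2),-np.sin(be),-np.sin(ga),1,np.cos(be)]];b+=[r,z]
A=np.array(A);L5=np.linalg.lstsq(A,np.array(b),rcond=None)[0]
L1,L2,Lt,h0,e=L5
def ik(r,z,ga):
    f=lambda q:[L1*np.sin(q[0])+L2*np.cos(q[1])+e*np.sin(q[1])+Lt*np.cos(ga)-r, h0+L1*np.cos(q[0])-L2*np.sin(q[1])+e*np.cos(q[1])-Lt*np.sin(ga)-z]
    s=least_squares(f,[.5,.5]);j2,be=s.x;q=np.array([j2,j2-be,ga-be])
    return np.round(q,2),bool((q>lo).all() and (q<hi).all()),round(s.cost**.5,4)
E
python3 - <<'E'
from k import *
print(L5,A@L5-b)
for dd in(45,30,20,0,-20,-30,-40): print(dd,ik(.59,.036,np.pi/2-np.radians(dd)),ik(.622,.149,np.pi/2-np.radians(dd)))
print("guard end")
for dd in(45,30,15,0,-15,-30,-50): print(dd,ik(.48,.096,np.pi/2-np.radians(dd)),ik(.555,.26,np.pi/2-np.radians(dd)))
E
```

```text
[0.52149207 0.44068712 0.46377832 0.28337557 0.07600533] [ 6.90204219e-06  3.82828168e-06 -8.39130392e-06 -4.96063189e-08
  7.13079044e-07 -2.63278148e-06 -7.10361460e-07 -1.14589388e-06]
45 (array([ 0.24, -1.19, -0.64]), False, np.float64(0.0)) (array([-0.02, -1.01, -0.21]), True, np.float64(0.0))
30 (array([ 0.18, -0.93, -0.06]), True, np.float64(0.0)) (array([ 0.04, -0.73,  0.27]), True, np.float64(0.0))
20 (array([ 0.23, -0.74,  0.26]), True, np.float64(0.0)) (array([ 0.14, -0.54,  0.55]), True, np.float64(0.0))
0 (array([ 0.44, -0.34,  0.79]), True, np.float64(0.0)) (array([ 0.4 , -0.12,  1.05]), True, np.float64(0.0))
-20 (array([0.73, 0.1 , 1.29]), True, np.float64(0.0)) (array([0.72, 0.34, 1.54]), True, np.float64(0.0))
-30 (array([0.9 , 0.34, 1.53]), True, np.float64(0.0)) (array([0.9 , 0.61, 1.8 ]), True, np.float64(0.0))
-40 (array([1.09, 0.61, 1.79]), True, np.float64(0.0)) (array([1.14, 0.97, 2.1 ]), True, np.float64(0.0))
guard end
45 (array([-0.19, -1.34, -0.37]), False, np.float64(0.0)) (array([-0.35, -0.95,  0.19]), True, np.float64(0.0))
30 (array([-0.16, -1.07,  0.14]), False, np.float64(0.0)) (array([-0.2 , -0.67,  0.57]), True, np.float64(0.0))
15 (array([-0.01, -0.8 ,  0.52]), True, np.float64(0.0)) (array([-0.  , -0.39,  0.92]), True, np.float64(0.0))
0 (array([ 0.19, -0.53,  0.85]), True, np.float64(0.0)) (array([ 0.22, -0.11,  1.25]), True, np.float64(0.0))
-15 (array([ 0.41, -0.27,  1.15]), True, np.float64(0.0)) (array([0.46, 0.19, 1.56]), True, np.float64(0.0))
-30 (array([0.64, 0.  , 1.45]), True, np.float64(0.0)) (array([0.71, 0.5 , 1.89]), True, np.float64(0.0))
-50 (array([0.97, 0.36, 1.84]), True, np.float64(0.0)) (array([1.1 , 1.01, 2.36]), False, np.float64(0.0))
```

The 5-parameter kinematic fit is exact, and a 41° inward tilt is reachable at the tray. Lowering.

Emit:
jog_arm --moves '[{"x":-19,"y":14,"z":-30,"ax":0,"ay":0,"az":0,"fingers":5},{"x":-37,"y":27,"z":-60,"ax":0,"ay":0,"az":0,"fingers":5},{"x":-37,"y":27,"z":-85,"ax":0,"ay":0,"az":0,"fingers":5},{"x":-37,"y":27,"z":-95,"ax":0,"ay":0,"az":0,"fingers":5},{"x":-37,"y":27,"z":-95,"ax":0,"ay":0,"az":0,"fingers":5}]'

```text
t: 8.15
eef_pos: [0.461, -0.3465, 0.0567]
tcp_rot: [3.141, -0.716, 2.499]
force: [-0.5, -0.9, -0.5]
opening: 0.223
```

```bash
python3 - <<'E'
from h import *
o=get_obs();print(o["eef_pos"],o["tcp_rot"],o["force"])
for n in("scene","top"):
    im,d=get_image(n); cv2.imwrite(f"pics/{n}5.png",im)
a=cv2.imread("pics/scene5.png")[80:200,80:200];b=cv2.imread("pics/top5.png")[170:290,340:460]
g=lambda im:(255*(im/255.)**.5).astype('uint8')
o=np.zeros((400,800,3),np.uint8);o[:400,:400]=g(cv2.resize(a,(400,400),interpolation=2));o[:400,400:]=g(cv2.resize(b,(400,400),interpolation=2));cv2.imwrite("pics/c5.png",o)
E
```

```text
[ 0.46097795 -0.34649667  0.05671579] [ 3.14099403 -0.7160207   2.49890099] [-0.54301452 -0.8655067  -0.48471617]
```

View pics/c5.png

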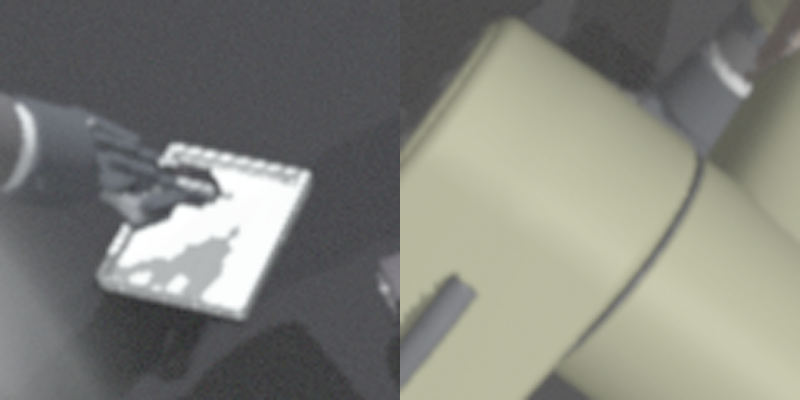

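The plug is held tilted over the middle of the tray. Lowering 20 mm more.

Emit:
jog_arm --moves '[{"x":0,"y":0,"z":-10,"ax":0,"ay":0,"az":0,"fingers":5},{"x":0,"y":0,"z":-16,"ax":0,"ay":0,"az":0,"fingers":5},{"x":0,"y":0,"z":-20,"ax":0,"ay":0,"az":0,"fingers":5},{"x":0,"y":0,"z":-20,"ax":0,"ay":0,"az":0,"fingers":5}]'

```text
t: 8.75
eef_pos: [0.4605, -0.3462, 0.036]
tcp_rot: [3.141, -0.717, 2.499]
force: [-0.1, -0.4, 0.2]
opening: 0.219
```

Emit:
jog_arm --moves '[{"x":0,"y":0,"z":-2,"ax":0,"ay":0,"az":0,"fingers":5},{"x":0,"y":0,"z":-2,"ax":0,"ay":0,"az":0,"fingers":5}]'

```text
t: 9.0
eef_pos: [0.4608, -0.3464, 0.0345]
tcp_rot: [3.141, -0.716, 2.499]
force: [-0.1, -0.5, 0.3]
opening: 0.218
```

Emit:
jog_arm --moves '[{"x":0,"y":0,"z":0,"ax":0,"ay":0,"az":0,"fingers":24},{"x":0,"y":0,"z":0,"ax":0,"ay":0,"az":0,"fingers":40},{"x":0,"y":0,"z":0,"ax":0,"ay":0,"az":0,"fingers":60},{"x":0,"y":0,"z":0,"ax":0,"ay":0,"az":0,"fingers":60},{"x":0,"y":0,"z":0,"ax":0,"ay":0,"az":0,"fingers":60}]'

```text
t: 9.62
eef_pos: [0.4608, -0.3464, 0.0345]
tcp_rot: [3.141, -0.716, 2.499]
force: [0.3, 0.8, 0.3]
opening: 0.706
```

Emit:
jog_arm --moves '[{"x":8,"y":-6,"z":15,"ax":0,"ay":0,"az":0,"fingers":60},{"x":16,"y":-12,"z":40,"ax":0,"ay":0,"az":0,"fingers":60},{"x":24,"y":-18,"z":70,"ax":0,"ay":0,"az":0,"fingers":60},{"x":24,"y":-18,"z":110,"ax":-0.9,"ay":-0.9,"az":0,"fingers":60},{"x":24,"y":-18,"z":150,"ax":-1.5,"ay":-2.0,"az":0,"fingers":60}]'

```text
t: 10.25
eef_pos: [0.4861, -0.3645, 0.1785]
tcp_rot: [3.142, -0.375, 2.5]
force: [1.3, -0.8, 2.6]
opening: 0.705
```

```bash
python3 - <<'E'
from h import *
o=get_obs();print(o["eef_pos"],o["tcp_rot"],o["force"])
for n in("scene","top"):
    im,d=get_image(n); cv2.imwrite(f"pics/{n}6.png",im)
a=cv2.imread("pics/scene6.png")[80:200,80:200];b=cv2.imread("pics/top6.png")[170:290,340:460]
g=lambda im:(255*(im/255.)**.5).astype('uint8')
o=np.zeros((400,800,3),np.uint8);o[:400,:400]=g(cv2.resize(a,(400,400),interpolation=2));o[:400,400:]=g(cv2.resize(b,(400,400),interpolation=2));cv2.imwrite("pics/c6.png",o)
E
```

```text
[ 0.48606501 -0.3645128   0.17853484] [ 3.14153147 -0.37494412  2.49959292] [ 1.28895856 -0.75796654  2.58118979]
```

View pics/c6.png

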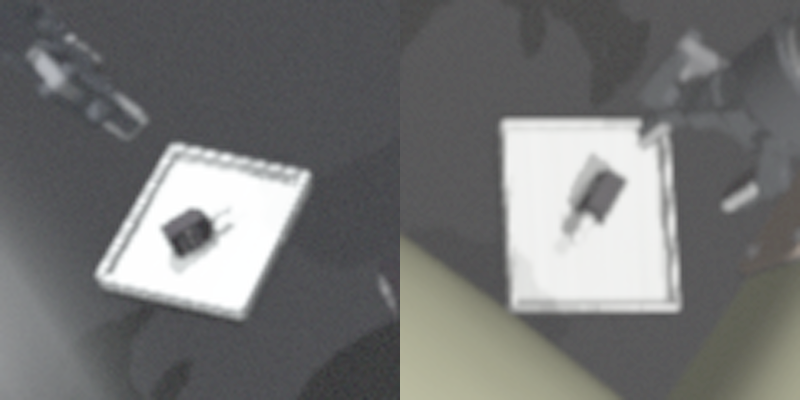

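The plug lies in the middle of the tray: in the top crop at about (598,200), pin towards the robot, inside the walls. Next I'll compute the tab grasp pose.

```bash
python3 - <<'E'
from h import *
from scipy.spatial.transform import Rotation as R
o=get_obs()
R0=R.from_euler('xyz',o["tcp_rot"]);R1=R.from_euler('xyz',[np.pi,np.radians(15),np.pi-.06])
rv=(R1*R0.inv()).as_rotvec();print("units",np.degrees(rv)/8, "toolz",R1.as_matrix()[:,2],"tooly",R1.as_matrix()[:,1])
tab=np.array([.4655,.1168,.096]);tcp=tab+.017*R1.as_matrix()[:,2];print(tcp,(tcp-o["eef_pos"])*1e3)
# half
E
```

```text
units [-1.54503017 -4.2164578   4.04207261] toolz [ 0.25835331 -0.01551983 -0.96592583] tooly [5.99640065e-02 9.98200540e-01 1.18828558e-16]
[0.46989201 0.11653616 0.07957926] [ -14.48212433  480.84901692 -114.78962534]
```

Emit:
jog_arm --moves '[{"x":-3,"y":50,"z":20,"ax":-0.31,"ay":-0.84,"az":0.81,"fingers":60},{"x":-6,"y":105,"z":40,"ax":-0.62,"ay":-1.69,"az":1.62,"fingers":60},{"x":-9,"y":160,"z":50,"ax":-0.93,"ay":-2.53,"az":2.43,"fingers":75},{"x":-12,"y":215,"z":50,"ax":-1.24,"ay":-3.37,"az":3.23,"fingers":85},{"x":-14,"y":270,"z":50,"ax":-1.55,"ay":-4.22,"az":4.04,"fingers":85}]'

```text
t: 10.98
eef_pos: [0.4708, -0.0927, 0.2346]
tcp_rot: [-3.14, 0.252, 3.085]
force: [0.5, 1.4, 0.3]
opening: 0.994
```

Emit:
jog_arm --moves '[{"x":0,"y":55,"z":-10,"ax":0,"ay":0,"az":0,"fingers":85},{"x":0,"y":110,"z":-20,"ax":0,"ay":0,"az":0,"fingers":85},{"x":0,"y":165,"z":-40,"ax":0,"ay":0,"az":0,"fingers":85},{"x":0,"y":211,"z":-80,"ax":0,"ay":0,"az":0,"fingers":85},{"x":0,"y":211,"z":-80,"ax":0,"ay":0,"az":0,"fingers":85}]'

```text
t: 11.6
eef_pos: [0.4681, 0.1187, 0.1507]
tcp_rot: [-3.14, 0.241, 3.087]
force: [0.8, -0.3, -0.2]
opening: 0.993
```

```bash
python3 - <<'E'
from h import *
o=get_obs();print(o["eef_pos"],o["tcp_rot"],o["joints"])
for n in("scene","top"):
    im,d=get_image(n); cv2.imwrite(f"pics/{n}7.png",im)
a=cv2.imread("pics/scene7.png")[100:250,220:370]
b=cv2.imread("pics/top7.png")[150:270,160:280]
g=lambda im:(255*(im/255.)**.5).astype('uint8')
o=np.zeros((400,800,3),np.uint8);o[:400,:400]=g(cv2.resize(a,(400,400),interpolation=2));o[:400,400:]=g(cv2.resize(b,(400,400),interpolation=2));cv2.imwrite("pics/c7.png",o)
E
```

```text
[0.46807187 0.11873112 0.15072659] [-3.13952427  0.24059293  3.08711729] [ 0.30761891 -0.03760309 -0.67924858  0.70433469 -0.08644795  0.35257971]
```

View pics/c7.png

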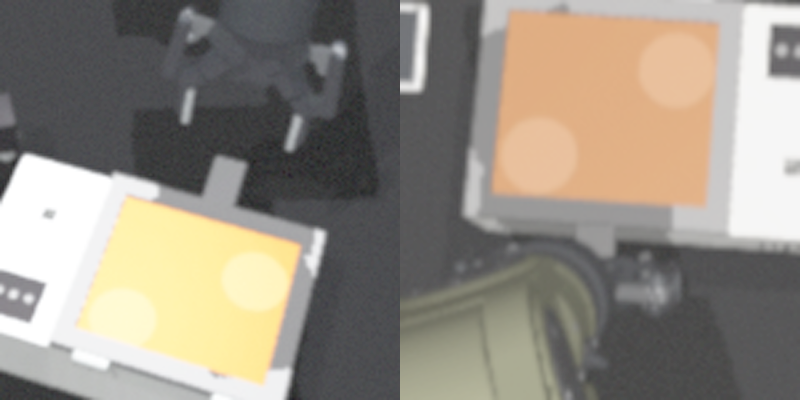

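The fingers stand evenly either side of the tab (left crop: fingers at (187,105) and (295,130), tab at (225,180)). Descending.

Emit:
jog_arm --moves '[{"x":1,"y":-2,"z":-30,"ax":0,"ay":0,"az":0,"fingers":85},{"x":2,"y":-2,"z":-55,"ax":0,"ay":0,"az":0,"fingers":70},{"x":2,"y":-2,"z":-71,"ax":0,"ay":0,"az":0,"fingers":60},{"x":2,"y":-2,"z":-71,"ax":0,"ay":0,"az":0,"fingers":50},{"x":2,"y":-2,"z":-71,"ax":0,"ay":0,"az":0,"fingers":50}]'

```text
t: 12.32
eef_pos: [0.4741, 0.114, 0.0839]
tcp_rot: [-3.142, 0.248, 3.08]
force: [-0.2, 0.1, -0.2]
opening: 0.587
```

```bash
python3 - <<'E'
from h import *
o=get_obs();print(o["eef_pos"],o["tcp_rot"],o["joints"],o["force"])
for n in("scene",):
    im,d=get_image(n); cv2.imwrite(f"pics/{n}8.png",im)
a=cv2.imread("pics/scene8.png")[100:220,240:360]
g=lambda im:(255*(im/255.)**.5).astype('uint8')
cv2.imwrite("pics/c8.png",g(cv2.resize(a,(600,600),interpolation=2)))
E
```

```text
[0.47411769 0.11400058 0.08391028] [-3.14157996  0.24778398  3.07965679] [ 0.29400444  0.04571986 -0.77419477  0.51806065 -0.08558123  0.34592805] [-0.1791932   0.08192707 -0.195755  ]
```

View pics/c8.png

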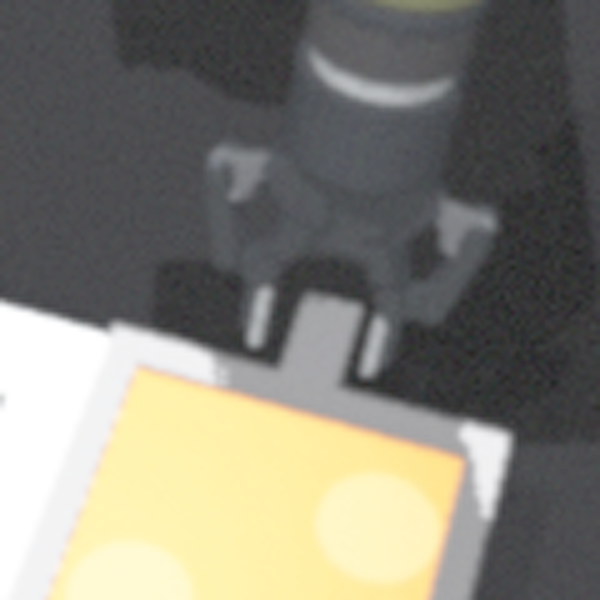

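Well placed, within 4 mm. A small correction, then close on the tab (expected opening 30 mm, about 0.35).

Emit:
jog_arm --moves '[{"x":-4,"y":3,"z":-4,"ax":0,"ay":0,"az":0,"fingers":50},{"x":-4,"y":3,"z":-4,"ax":0,"ay":0,"az":0,"fingers":15},{"x":-4,"y":3,"z":-4,"ax":0,"ay":0,"az":0,"fingers":15},{"x":-4,"y":3,"z":-4,"ax":0,"ay":0,"az":0,"fingers":15},{"x":-4,"y":3,"z":-4,"ax":0,"ay":0,"az":0,"fingers":15}]' --squeeze 40

```text
t: 13.0
eef_pos: [0.4684, 0.1171, 0.0786]
tcp_rot: [-3.14, 0.245, 3.081]
force: [-6.0, -1.5, 5.2]
opening: 0.341
```

```bash
python3 - <<'E'
from h import *
from scipy.spatial.transform import Rotation as R
o=get_obs();print(o["eef_pos"],o["tcp_rot"],o["opening"],o["force"],o["wrist_torque"])
# arc: rotate tcp about hinge
psi=-.06;ax=np.array([-np.sin(psi),np.cos(psi),0]);H=np.array([.6796,.1036,.096])
p=o["eef_pos"]
for a in range(5,51,5):
    q=H+R.from_rotvec(np.radians(a)*ax).apply(p-H);print(a,np.round((q-p)*1e3,1),np.round(a/8*ax,3))
E
```

```text
[0.46844445 0.11708923 0.07862173] [-3.13970483  0.24547498  3.08136173] 0.34068383022671705 [-6.00021094 -1.48341187  5.23920213] [-0.45436051  0.63447117 -0.26166672]
5 [-0.7  0.  18.5] [0.037 0.624 0.   ]
10 [ 0.2 -0.  37. ] [0.075 1.248 0.   ]
15 [ 2.7 -0.2 55.4] [0.112 1.872 0.   ]
20 [ 6.8 -0.4 73.4] [0.15  2.496 0.   ]
25 [12.5 -0.7 91. ] [0.187 3.119 0.   ]
30 [ 19.6  -1.2 108.1] [0.225 3.743 0.   ]
35 [ 28.2  -1.7 124.5] [0.262 4.367 0.   ]
40 [ 38.3  -2.3 140.1] [0.3   4.991 0.   ]
45 [ 49.6  -3.  154.7] [0.337 5.615 0.   ]
50 [ 62.2  -3.7 168.3] [0.375 6.239 0.   ]
```

Gripped at about 29 mm. Lifting along the hinge arc.

Emit:
jog_arm --moves '[{"x":-0.6,"y":0,"z":14.8,"ax":0.03,"ay":0.5,"az":0,"fingers":15},{"x":-0.3,"y":0,"z":29.6,"ax":0.06,"ay":1.0,"az":0,"fingers":15},{"x":1,"y":0,"z":44.3,"ax":0.09,"ay":1.5,"az":0,"fingers":15},{"x":3.5,"y":-0.2,"z":59,"ax":0.12,"ay":2.0,"az":0,"fingers":15},{"x":6.8,"y":-0.4,"z":73.4,"ax":0.15,"ay":2.5,"az":0,"fingers":15}]'

```text
t: 13.62
eef_pos: [0.475, 0.1166, 0.1522]
tcp_rot: [-3.139, -0.107, 3.081]
force: [0.3, -1.2, -1.5]
opening: 0.344
```

```bash
python3 - <<'E'
from h import *
from scipy.spatial.transform import Rotation as R
o=get_obs();print(o["eef_pos"],o["tcp_rot"],o["joints"],o["opening"],o["force"],o["wrist_torque"])
psi=-.06;ax=np.array([-np.sin(psi),np.cos(psi),0]);H=np.array([.6796,.1036,.096])
p=o["eef_pos"]
for a in range(4,33,4):
    q=H+R.from_rotvec(np.radians(a)*ax).apply(p-H);print(a,np.round((q-p)*1e3,1),np.round(a/8*ax,3))
E
```

```text
[0.47501522 0.11663541 0.152183  ] [-3.13949351 -0.10713232  3.08121307] [ 0.22198447  0.24377622 -0.33175334  1.09876909  0.02778037  0.28081246] 0.34438796855404746 [ 0.27101105 -1.1677967  -1.52635705] [-0.35569493 -0.35260219 -0.0328002 ]
4 [ 4.4 -0.3 14.2] [0.03  0.499 0.   ]
8 [ 9.8 -0.6 28. ] [0.06  0.998 0.   ]
12 [16.1 -1.  41.4] [0.09  1.497 0.   ]
16 [23.4 -1.4 54.3] [0.12  1.996 0.   ]
20 [31.5 -1.9 66.7] [0.15  2.496 0.   ]
24 [40.5 -2.4 78.5] [0.18  2.995 0.   ]
28 [50.3 -3.  89.7] [0.21  3.494 0.   ]
32 [ 60.8  -3.7 100.1] [0.24  3.993 0.   ]
```

Emit:
jog_arm --moves '[{"x":4.4,"y":-0.3,"z":14.2,"ax":0.03,"ay":0.5,"az":0,"fingers":15},{"x":9.8,"y":-0.6,"z":28,"ax":0.06,"ay":1.0,"az":0,"fingers":15},{"x":16.1,"y":-1,"z":41.4,"ax":0.09,"ay":1.5,"az":0,"fingers":15},{"x":23.4,"y":-1.4,"z":54.3,"ax":0.12,"ay":2.0,"az":0,"fingers":15},{"x":31.5,"y":-1.9,"z":66.7,"ax":0.15,"ay":2.5,"az":0,"fingers":15}]'

```text
t: 14.25
eef_pos: [0.5064, 0.1146, 0.2193]
tcp_rot: [-3.139, -0.458, 3.081]
force: [-1.7, -2.5, 0.6]
opening: 0.342
```

```bash
python3 - <<'E'
from h import *
from scipy.spatial.transform import Rotation as R
o=get_obs();print(o["eef_pos"],o["tcp_rot"],o["joints"],o["opening"],o["force"],o["wrist_torque"])
psi=-.06;ax=np.array([-np.sin(psi),np.cos(psi),0]);H=np.array([.6796,.1036,.096])
p=o["eef_pos"]
for a in (3,6,8,10,12,14):
    q=H+R.from_rotvec(np.radians(a)*ax).apply(p-H);print(a,np.round((q-p)*1e3,1),np.round(a/8*ax,3))
im,d=get_image("scene"); cv2.imwrite("pics/s9.png",im)
E
```

```text
[0.50636625 0.11458895 0.21930153] [-3.13894102 -0.45771835  3.08100804] [0.16198795 0.5669309  0.19942403 1.65171233 0.09510204 0.20025177] 0.34238426637477437 [-1.67253164 -2.50007917  0.59222437] [-0.39107073 -0.10054359  0.12741424]
3 [ 6.7 -0.4  8.9] [0.022 0.374 0.   ]
6 [13.8 -0.8 17.5] [0.045 0.749 0.   ]
8 [18.8 -1.1 23. ] [0.06  0.998 0.   ]
10 [24.  -1.4 28.3] [0.075 1.248 0.   ]
12 [29.4 -1.8 33.4] [0.09  1.497 0.   ]
14 [34.9 -2.1 38.3] [0.105 1.747 0.   ]
```

View pics/s9.png

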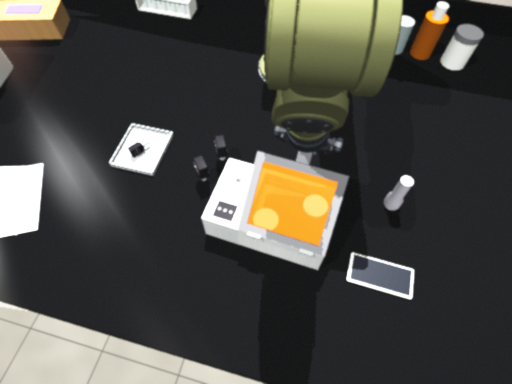

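The guard is rising with the tab gripped (tool rotation 40.3° so far). The dishes under the pane, the torch, the phone and the plug in the tray all look unchanged. Ten degrees more, then settle.

Emit:
jog_arm --moves '[{"x":6.7,"y":-0.4,"z":8.9,"ax":0.02,"ay":0.37,"az":0,"fingers":15},{"x":13.8,"y":-0.8,"z":17.5,"ax":0.045,"ay":0.75,"az":0,"fingers":15},{"x":18.8,"y":-1.1,"z":23,"ax":0.06,"ay":1.0,"az":0,"fingers":15},{"x":23.5,"y":-1.4,"z":27.8,"ax":0.075,"ay":1.22,"az":0,"fingers":15},{"x":23.5,"y":-1.4,"z":27.8,"ax":0.075,"ay":1.22,"az":0,"fingers":15}]'

```text
t: 14.92
eef_pos: [0.5294, 0.1131, 0.247]
tcp_rot: [-3.139, -0.629, 3.081]
force: [-5.7, -3.6, 5.9]
opening: 0.338
```

Emit:
jog_arm --moves '[{"x":0,"y":0,"z":0,"ax":0,"ay":0,"az":0,"fingers":15},{"x":0,"y":0,"z":0,"ax":0,"ay":0,"az":0,"fingers":15},{"x":0,"y":0,"z":0,"ax":0,"ay":0,"az":0,"fingers":15},{"x":0,"y":0,"z":0,"ax":0,"ay":0,"az":0,"fingers":15},{"x":0,"y":0,"z":0,"ax":0,"ay":0,"az":0,"fingers":15}]'

```text
t: 15.55
eef_pos: [0.5295, 0.1131, 0.247]
tcp_rot: [-3.139, -0.627, 3.081]
force: [-5.4, -4.1, 3.9]
opening: 0.338
```

Emit:
jog_arm --moves '[{"x":0,"y":0,"z":0,"ax":0,"ay":0,"az":0,"fingers":15},{"x":0,"y":0,"z":0,"ax":0,"ay":0,"az":0,"fingers":15},{"x":0,"y":0,"z":0,"ax":0,"ay":0,"az":0,"fingers":15},{"x":0,"y":0,"z":0,"ax":0,"ay":0,"az":0,"fingers":15},{"x":0,"y":0,"z":0,"ax":0,"ay":0,"az":0,"fingers":15}]'

```text
t: 16.18
eef_pos: [0.5296, 0.1131, 0.247]
tcp_rot: [-3.139, -0.627, 3.081]
force: [-5.1, -3.2, 4.4]
opening: 0.344
```

```bash
python3 - <<'E'
from h import *
o=get_obs();print(o["eef_pos"],o["tcp_rot"],o["joints"],o["joint_vel"],o["opening"],o["force"])
print("angle by rotation",np.degrees(.2455-o["tcp_rot"][1]))
for n in("scene","top"):
  im,d=get_image(n); cv2.imwrite(f"pics/{n}10.png",im)
  # guard plane angle by depth, amber pixels
  hsv=cv2.cvtColor(im,cv2.COLOR_BGR2HSV);m=cv2.inRange(hsv,(5,120,80),(30,255,255));m[:140]=0;m[260:]=0;m[:,:170]=0;m[:,350:]=0
  m=cv2.erode(m,np.ones((3,3)));v,u=np.nonzero(m);p=camera_params(n);K=p["camera_matrix"];z=d[v,u].astype(float);ok=z>0;u,v,z=u[ok],v[ok],z[ok]
  P=np.c_[(u-K[0,2])/K[0,0]*z,-(v-K[1,2])/K[1,1]*z,-z]@p["pose"][:3,:3].T+p["pose"][:3,3]
  c=P.mean(0);w=np.linalg.svd(P-c,full_matrices=False)[2][2];print(n,len(P),c,"tilt",np.degrees(np.arccos(abs(w[2]))))
E
```

```text
[0.5295771  0.11309147 0.24701652] [-3.13877501 -0.62660349  3.08105567] [0.14047681 0.76637527 0.51571186 1.93756772 0.11457077 0.1635268 ] [ 0.00126308 -0.00033164 -0.00138397  0.00033154 -0.00138187  0.00054834] 0.3444337686912271 [-5.11508345 -3.15182215  4.41883801]
angle by rotation 49.96784944056465
scene 4345 [0.62450295 0.11136468 0.16828936] tilt 79.30932813076029<stdin>:10: RuntimeWarning: Mean of empty slice.
  ret = um.true_divide(
Traceback (most recent call last):
IndexError: index 2 is out of bounds for axis 0 with size 0
```

View pics/scene10.png

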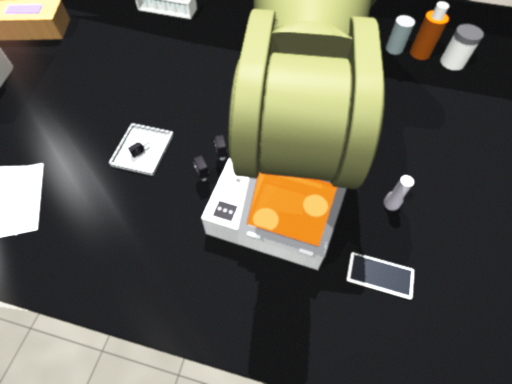

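View pics/top10.png

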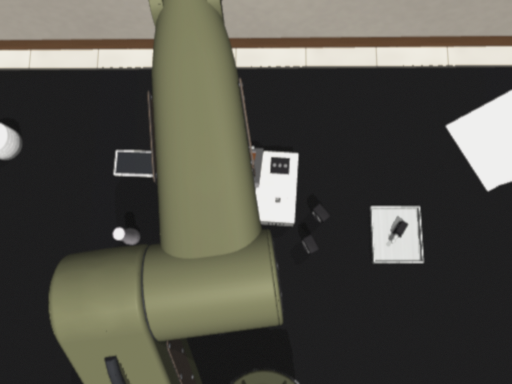

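The scene view shows the guard open with its near edge under the arm, the dishes at (266,218) and (315,205), and the phone, torch and plug in place. The plane fit is off, probably because the colour mask caught arm pixels. I'll check the angle directly per pixel about the hinge.

```bash
python3 - <<'E'
from h import *
n="scene";im,d=get_image(n);hsv=cv2.cvtColor(im,cv2.COLOR_BGR2HSV)
m=cv2.inRange(hsv,(5,200,200),(22,255,255));m[:185]=0;m[250:]=0;m[:,:245]=0;m[:,345:]=0
m=cv2.erode(m,np.ones((3,3)));v,u=np.nonzero(m);p=camera_params(n);K=p["camera_matrix"];z=d[v,u].astype(float)
P=np.c_[(u-K[0,2])/K[0,0]*z,-(v-K[1,2])/K[1,1]*z,-z]@p["pose"][:3,:3].T+p["pose"][:3,3]
H=np.array([.6796,.1036,.096]);psi=-.06;s=-((P-H)[:,:2]@[np.cos(psi),np.sin(psi)]);h=P[:,2]-.096
far=s>.05
print(len(P),far.sum(),np.percentile(np.degrees(np.arctan2(h[far],s[far])),[5,25,50,75,95]))
k=np.polyfit(s[far],h[far],1);print("slope deg",np.degrees(np.arctan(k[0])))
print(get_obs()["opening"],get_obs()["force"])
E
```

```text
2399 1264 [49.67605228 50.24590994 50.68780304 51.18965568 51.90254562]
slope deg 49.4796662174834
0.34335744540679713 [-5.07967739 -4.17646028  3.55591216]
```

Depth gives 49.5 to 50.7° and tool rotation gives 50.0°, so they agree. Handing in.

```bash
python3 -c "
from bench import *
print(sign_off()); print(get_obs()['t'])"
```

```text
the job is handed in; nothing more can be done
None
the job is handed in; nothing more can be done
```

I pulled the interlock plug straight up with the guard shut and laid it in the middle of the steel tray. I then gripped the guard's tab, lifted it along its hinge arc, and handed the job in at about 16 s with the robot holding the guard open at 50°.

**Last checks:**
- **Guard angle:** 50.0° from the tool's rotation, and 49.5–50.7° from depth on the amber pane.
- **Holding still:** joint speeds were about 0.001 rad/s. The tab was gripped at a steady opening of about 29 mm.
- **Plug and surroundings:** in the pictures the plug lay inside the tray. The dishes, torch and phone looked to be where they started, but I judged this by eye and did not measure it.

**What went wrong or disagreed:**
- **Laying the plug down:** my first try, tilted outward, ran into a joint 3 range limit while I still held the plug. I laid it down tilted inward instead.
- **Angle check:** my first depth fit of the guard gave 79°, which I put down to the colour mask catching arm pixels. A tighter mask gave the figures above.

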